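Pop the touch-latched hatch of the breaker box and reset the tripped breaker

TASK

The track drive has tripped: press the ribbed mark on the breaker box's hatch once with a fingertip, right down to its stop, let go so that the touch latch pops it, and keep clear until you have seen it swing up and stay open by itself for a second. Then push the one reset button that has popped out fully home, without pressing its two neighbours. Leave the hatch open for the electrician, not pushed shut again, and the loose parts round the box where they are; nothing is gripped or lifted.

Things in the scene. Friction and masses are not known exactly. Their poses are not given: they have to be found in the camera images.
- breaker_box: grey sheet-metal box bolted to the deck, 132 x 170 x 72 mm (x, y, z), a conduit elbow at its back. Origin: centre of its underside; front = its -x. A hatch flush in its top covers an opening at x -50 to +42, y -68 to +68 mm. Under it lies a panel, 48 mm above the deck, with three reset buttons at x = -12, y = -40, 0, +40 mm; which one has popped out varies.
- hatch (a joint): hatch angle, rad: 0 = shut, latched; -0.088 = pressed in to its stop (7 mm at the mark); 2.1 = fully open, leaning back. Push-push latch: pressed beyond -0.07 (3 to 5 N at the mark) and let go, it comes free and a damped spring swings it fully open in about 5 s and keeps it there; pressed less, it catches again. Pushed shut to the stop, it latches again. It cannot be pried open.
- hatch_hinge (a point): middle of the hatch's hinge line, which runs along the box's y at the back of the opening, 70 mm above the deck. The hatch is a 4 mm aluminium panel, 134 mm wide, that reaches 90 mm from here to its free front edge; open, it stands up behind the opening.
- hatch_mark (a point): the place to press: centre of four short raised ribs, 26 mm wide, on the outer face of the hatch near the middle of its free edge, 80 mm from the hinge line; 72 mm above the deck while shut. It moves with the hatch.
- latch_pin (a joint): sideways place of the small steel pin of the latch inside the box, below the mark, in m along the box's y: 0 = latched, about +0.006 = free. It rides in the cam on the hatch and goes below -0.004 only while an open hatch is pushed shut onto the latch. Not to be touched.
- button_tripped (a joint): travel of the popped-out reset button in m: 0 = popped out, 0.008 = fully home. It moves straight down with about 3 N and stays where it is left.
- button_tripped_top (a point): centre of the top of the popped-out white button, 11 mm in diameter; 62 mm above the deck when popped out (8 mm higher than the others), 54 mm when home, 18 mm below the top of the box.
- button_a_top (a point): centre of the top of a neighbouring white button of the same kind that is already home, 54 mm above the deck; not to be pressed.
- button_b_top (a point): centre of the top of the other neighbouring white button that is already home, 54 mm above the deck; not to be pressed.
- masking_cap: pale blue masking cap with fins, standing on its flange, 46 x 46 x 37 mm, loose, beside the box; origin at the centre of its underside. Bystander.
- brass_nozzle: small pointed brass paint nozzle standing on the plate, 22 x 25 x 30 mm, loose; origin at the centre of its underside. Bystander.
- spare_handle: black and red lacquered handle half-shell lying on the plate, 275 x 36 x 34 mm, loose; origin at the centre of its underside, long along its x. Bystander.

How it is judged:
By the outcome, as a careful person would: the job done as asked, in the order asked, and still so for the second after the job is handed in, with the robot touching nothing.
It also fails if it takes over 45 s, if anything falls off the work surface, if the arm or the gripper's body presses on something with over 40 N, if the wrist force passes 120 N, or if a joint passes its speed limit or range.

ROBOT

A 7-joint arm with a two-finger parallel gripper is mounted at the origin on a cart in front of the work surface, level with it; the furniture and walls round the work are solid. World frame = base frame: x ahead of the robot, y to its left, z up, the work surface at z = 0. Lengths are in m, angles in rad, forces in N, time in s.
With the tool pointing down it reaches from about 0.35 to 0.775 m from the base axis. Payload 3.1 kg.
Tool frame: the origin (TCP) lies on the centre line of the jaws, within the pads' length; the fingertips stand nose_length ahead of it and the grasp point (between the pads) lies 6 mm ahead of it (nose_length is the distance from the TCP to the fingertips, in m); y points along the fingers, z is the direction in which the jaws open and shut, and the axes are right-handed (so a half turn about y gives the same grasp; the last joint's range is limited). The gripper opens to 85 mm and grips with 20 to 120 N. Pads are 22 mm wide; open, the fingers measure 114 mm over their backs; the gripper's body (76 mm by 85 mm) begins 54 mm behind the grasp point. The pads swing forward as they close: fully open they stand 13 mm farther back than shut.
Start: joints at [1.093, 0.311, 0.014, 1.512, -0.004, 1.319, -0.027], TCP at [0.232, -0.499, 0.256] pointing down, gripper open.
Joint ranges: [-2.7, 2.7], [-0.3, 1.91], [-1.27, 1.3], [0.12, 2.57], [-1.44, 4.58], [0.2, 2.03], [-3.05, 3.05]. Speed limits (rad/s): [2.79, 2.79, 3.14, 3.14, 3.14, 3.14, 3.14].

INTERFACE

Orientations are given as a unit quaternion [w, x, y, z].
In Python, from cell import * gives the robot as it stands.
- The arm moves only by the tool move_arm, never from a script. Its argument "steps" is a list of rows, each a list of 3 entries, a list of its own where there are three numbers: the shift along the world's x, y, z each as a share of 0.15 m, from -1 to 1, then the turn, a rotation vector about the world's x, y, z each as a share of 0.08 rad, from -1 to 1, then the closure, from -1 (fully open) to 1 (shut), so that 0 is half open. In form: [[[dx, dy, dz], [ax, ay, az], fingers], ...]. A call has 1 to 12 rows; each row shifts and turns the pose as measured when the row begins; what a row does not reach is not made up. A row lasts 1/8 s, in which the tool goes at most 62.5 mm and 10.7 degrees, less where a joint would pass 70% of its speed; a pose out of reach is approached as far as the arm can. A call with a number of a shift or a turn outside -1 to 1 is refused whole. A call with a gripper value outside its range is refused whole. The fingers move at their own pace and stop on an object; "squeeze" is the grip in N (left out, the last holds). Time passes only in rows, so rows that do not move let the fingers close. It gives the time, the measured TCP pose, the force and the opening at its end, in the units of the state.
- sense(): the state, without advancing time (a new reading comes with each control period).
- get_image(name): name is "scene" or "top"; returns a dict with "image" (384x512x3 uint8, red, green, blue), "K" (3x3 intrinsics, pixels), "R" (3x3) and "t" (3): a world point X has camera coordinates R X + t. Camera axes: x right, y down, z forward; pixel columns grow to the right and rows downward; lengths in m; the calibration is good to about 2 mm. A picture is of the moment at which its call begins. There is no depth.
- finish_job(): hands the job in, once; it reports no verdict.
The state is a dict: "clock": time; "qpos": joint angles; "dq": joint speeds; "joint_efforts": joint torques, N m; "tool_pos": TCP position; "eef_rot": TCP orientation; "wrist_force": force on the tool from outside, world axes, zero at the start; "ft_torque": the same for the moment, N m; "width": finger opening in m.
Only numpy, scipy, OpenCV 4.12 (cv2) and the standard library are available. Lean on these libraries where they do the work, as an engineer would, in place of code of your own. Each camera call takes 0.05 s, during which the arm holds its last target. There are 200 camera calls.

## Working session

There is one attempt and no reset: what is moved stays moved. The work goes in short steps, Python scripts to look and compute and a tool call to move; the robot and the scene stay as the last step left them, time stands still between calls to the robot, and variables do not carry over. Pictures are saved under pics/ and viewed, about 8 in all and at most 12, crops included, and the job is handed in when it is done.

Besides the shell and the picture viewer there is one more tool, called as name(argument=value, ...) on one line, values as JSON. move_arm: Moves the arm, as the interface text tells. Shift numbers are shares of 0.15 m and turn numbers shares of 0.08 rad, none past 1 either way. Its arguments: {"type":"object","properties":{"steps":{"type":"array"},"squeeze":{"type":"number"}},"required":["steps"]}

```bash
mkdir -p pics; ls; python3 - <<'E'
from cell import *
import cv2
s=sense();print({k:s[k] for k in('clock','tool_pos','eef_rot','wrist_force','width')})
try: print(nose_length)
except Exception as e: print(e)
for n in('scene','top'):
    g=get_image(n);cv2.imwrite(f'pics/{n}0.png',g['image'][:,:,::-1]);print(n,g['K'],g['R'],g['t'])
E
```

```text
pics
{'clock': 0.0, 'tool_pos': array([ 0.23188497, -0.49798487,  0.25522722]), 'eef_rot': array([ 0.1526571 , -0.1530888 ,  0.69118562, -0.68958109]), 'wrist_force': array([-0.40532455, -0.13966001,  0.55090779]), 'width': 0.08505631078922873}
0.025
scene [[451.28476016   0.         254.14781739]
 [  0.         451.28476016 194.34849784]
 [  0.           0.           1.        ]] [[-0.89561302 -0.4445637  -0.01550577]
 [-0.17973202  0.39353164 -0.90157044]
 [ 0.4069075  -0.80467134 -0.43235439]] [0.48618132 0.26047587 0.59528252]
top [[346.61797402   0.         255.5284993 ]
 [  0.         346.61797402 193.17484185]
 [  0.           0.           1.        ]] [[-6.54425101e-03 -9.99978338e-01  7.04069680e-04]
 [-9.92450398e-01  6.40874951e-03 -1.22479123e-01]
 [ 1.22471958e-01 -1.50028836e-03 -9.92470840e-01]] [-0.15899985  0.62689992  0.82997583]
```

View pics/top0.png

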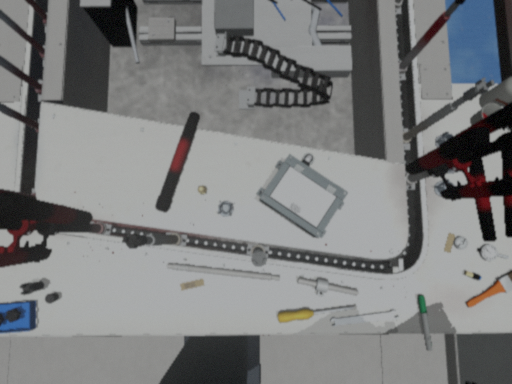

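View pics/scene0.png

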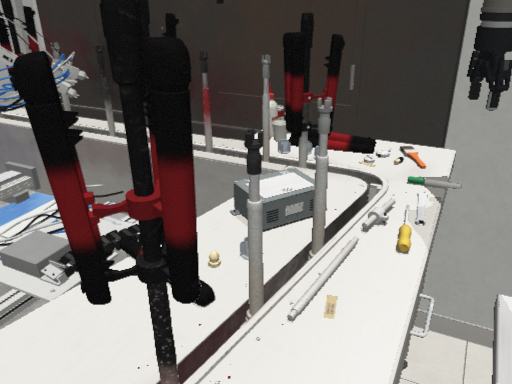

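```bash
cat > h.py <<'E'
from cell import *
import numpy as np, cv2
def cam(n):
    g=get_image(n); return g['image'][:,:,::-1].copy(),g
def ray(g,u,v,z):
    K,R,t=(np.array(g[k]) for k in('K','R','t'))
    C=-R.T@t; d=R.T@np.linalg.solve(K,[u,v,1.]); return C+d*(z-C[2])/d[2]
def proj(g,X):
    K,R,t=(np.array(g[k]) for k in('K','R','t'))
    p=K@(R@np.array(X)+t); return p[:2]/p[2]
def crop(im,u0,v0,u1,v1,f,name):
    cv2.imwrite(name,cv2.resize(im[v0:v1,u0:u1],None,fx=f,fy=f,interpolation=cv2.INTER_CUBIC))
E
python3 - <<'E'
from h import *
im=cv2.imread('pics/top0.png'); s=cv2.imread('pics/scene0.png')
a=cv2.resize(im[140:300,180:360],None,fx=4.4,fy=3.7,interpolation=cv2.INTER_CUBIC)
crop(im,245,145,360,250,5.6,'pics/c1.png')
crop(s,170,110,350,290,3.3,'pics/c2.png')
_,g=cam('top');_,h=cam('scene')
for g in(g,h): print(-np.array(g['R']).T@g['t'])
E
```

```text
[ 0.51947777 -0.16176884  0.90062091]
[0.24002125 0.59263986 0.49974897]
```

View pics/c1.png

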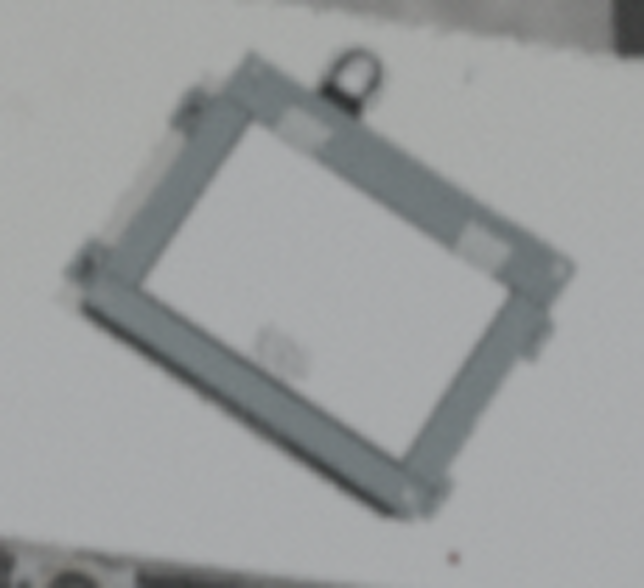

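View pics/c2.png

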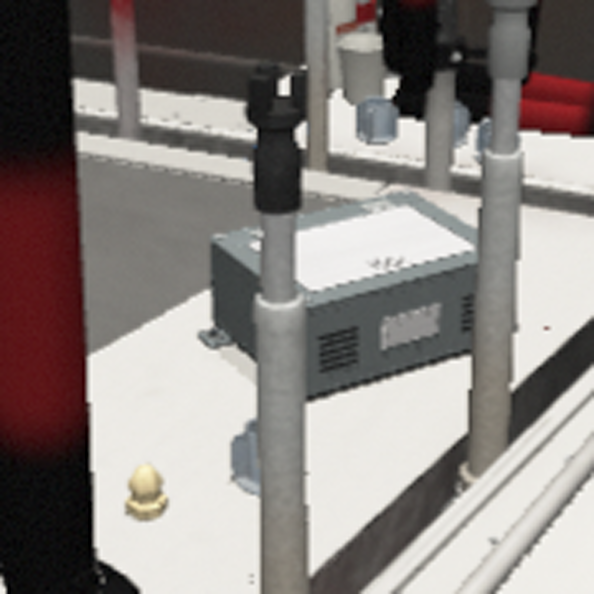

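```bash
python3 - <<'E'
from h import *
_,g=cam('top');_,h=cam('scene')
H=[(255,122),(142,287),(402,462),(512,290)]
P=np.array([ray(g,245+u/5.6,145+v/5.6,.072) for u,v in H]);print(P)
for i in range(4):print(np.linalg.norm(P[i]-P[(i+1)%4]))
m=ray(g,245+283/5.6,145+352/5.6,.073);print('mark',m)
f=P[0]-P[1]+P[3]-P[2];l=P[0]-P[3]+P[1]-P[2]
print('yaw',np.arctan2(f[1],f[0]),np.arctan2(-l[0],l[1]))
hc=(P[0]+P[3])/2;fc=(P[1]+P[2])/2;print('hingeC',hc,'frontC',fc, 'center',P.mean(0))
print('mark scene',proj(h,m),'expect',170+388/3.3,110+264/3.3)
for u,v in [(318,252),(255,318)]:print('post base',ray(h,u,v,.0))
for u,v in [(260,257),(321,286)]:
  for z in(0,.2,.3):
    X=ray(g,u,v,z);print('topray',z,X,proj(h,X))
for n,(u,v) in dict(nozzle=(202,189),cap=(226,208),handleA=(193,116),handleB=(163,207)).items():print(n,ray(g,u,v,.025))
E
```

```text
[[ 0.68583784 -0.24857148  0.072     ]
 [ 0.61404477 -0.19865205  0.072     ]
 [ 0.53847939 -0.30826811  0.072     ]
 [ 0.61171998 -0.35760809  0.072     ]]
0.08744251621938243
0.1331383020268025
0.08830978375949432
0.1318424827923336
mark [ 0.5855808  -0.25854356  0.073     ]
yaw -0.600171644810013 -0.6002955987906847
hingeC [ 0.64877891 -0.30308978  0.072     ] frontC [ 0.57626208 -0.25346008  0.072     ] center [ 0.6125205  -0.27827493  0.072     ]
mark scene [287.89661886 188.8388155 ] expect 287.57575757575756 190.0
post base [ 0.47386378 -0.1503595   0.        ]
post base [0.50185847 0.0794517  0.        ]
topray 0 [ 0.46592115 -0.17349919  0.        ] [325.43128531 247.29205544]
topray 0.2 [ 0.47781442 -0.17089424  0.2       ] [324.52648771 155.1813706 ]
topray 0.3 [ 0.48376105 -0.16959177  0.3       ] [324.00296834 101.88577392]
topray 0 [ 0.39248988 -0.32751924  0.        ] [378.32570517 221.39527206]
topray 0.2 [ 0.42068996 -0.29071121  0.2       ] [370.45727681 140.10382852]
topray 0.3 [ 0.43479   -0.2723072  0.3      ] [365.80654248  92.05549026]
nozzle [ 0.63913292 -0.02672892  0.025     ]
cap [ 0.59019435 -0.08808533  0.025     ]
handleA [ 8.32074975e-01 -7.95562865e-04  2.50000000e-02]
handleB [0.59376769 0.07145308 0.025     ]
```

move_arm(steps=[[[0.1, 0.05, 0.1], [0, 0, 0], 1], [[0.24, 0.16, 0.1], [0, 0, 0], 1], [[0.24, 0.16, 0.1], [0, 0, 0], 1], [[0.24, 0.16, 0.1], [0, 0, 0], 1], [[0.24, 0.16, 0.1], [0, 0, 0], 1], [[0.24, 0.16, 0], [0, 0, 0], 1], [[0.24, 0.16, 0], [0, 0, 0], 1], [[0, 0, 0], [0, 0, 0], 1]])

```text
clock: 1.3
tool_pos: [0.4782, -0.3332, 0.3425]
eef_rot: [-0.16, 0.151, -0.689, 0.691]
wrist_force: [0.2, 0.0, -1.0]
width: -0.0
```

move_arm(steps=[[[0.18, 0.13, -0.1], [0, 0, 0], 1], [[0.18, 0.13, -0.15], [0, 0, 0], 1], [[0.18, 0.13, -0.15], [0, 0, 0], 1], [[0.16, 0.11, -0.1], [0, 0, 0], 1], [[0, 0, 0], [0, 0, 0], 1]])

```text
clock: 1.92
tool_pos: [0.5868, -0.2553, 0.2711]
eef_rot: [-0.161, 0.149, -0.687, 0.693]
wrist_force: [0.3, -0.8, 0.3]
width: -0.0
```

```bash
python3 - <<'E'
from h import *
a,g=cam('scene');b,g2=cam('top')
im=np.hstack([cv2.resize(a[0:260,140:420],None,fx=1.5,fy=1.5),cv2.resize(b[100:300,160:400],None,fx=1.5,fy=1.95)]);cv2.imwrite('pics/d1.png',im);print(im.shape)
s=sense();print(s['tool_pos'],s['qpos'],s['joint_efforts'],s['clock'])
E
```

```text
(390, 780, 3)
[ 0.58543034 -0.25922981  0.27302504] [ 0.4921393   0.48611991 -0.16563261  1.22295776  0.0801875   1.41589007
 -0.79967537] [-1.16866328e+00 -4.52360201e+01 -2.34163329e+00 -2.32789314e+01
 -1.41036557e-01 -1.28173605e-01 -1.17711895e-02] 2.025
```

View pics/d1.png

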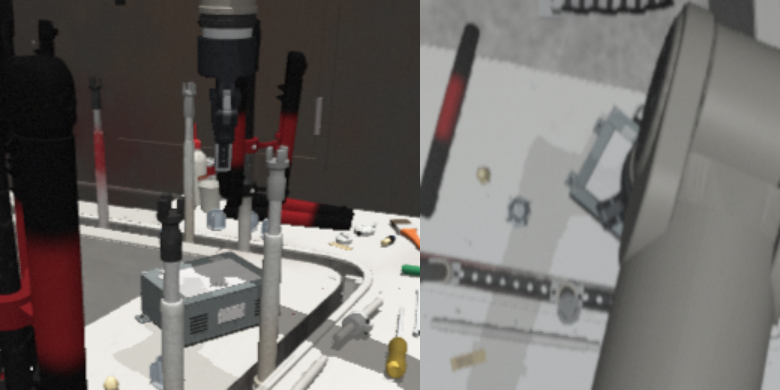

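move_arm(steps=[[[0, 0, -0.2], [0, 0, 0], 1], [[0, 0, -0.25], [0, 0, 0], 1], [[0, 0, -0.25], [0, 0, 0], 1], [[0, 0, -0.2], [0, 0, 0], 1], [[0, 0, 0], [0, 0, 0], 1]])

```text
clock: 2.65
tool_pos: [0.5822, -0.2712, 0.1442]
eef_rot: [-0.156, 0.139, -0.681, 0.702]
wrist_force: [0.5, -0.5, 0.0]
width: 0.0001
```

```bash
python3 - <<'E'
from h import *
a,g=cam('scene')
s=sense();p=s['tool_pos'];print(p,s['joint_efforts'],s['wrist_force'],s['clock'],proj(g,p-[0,0,.025]))
crop(a,220,100,350,230,4.4,'pics/d2.png')
E
```

```text
[ 0.58355919 -0.27196888  0.14627904] [-9.52437669e-01 -4.57506502e+01 -2.43741319e+00 -2.08935034e+01
 -9.21794702e-02 -1.65627189e-01 -1.31163371e-03] [-0.35778371 -0.59779259  0.53996799] 2.7 [291.43998029 166.89673702]
```

View pics/d2.png

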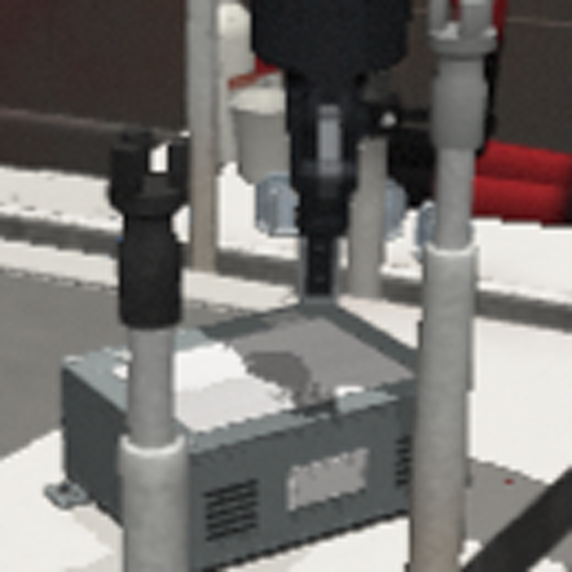

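move_arm(steps=[[[0, 0.07, -0.1], [0, 0, 0], 1], [[0, 0.06, -0.1], [0, 0, 0], 1], [[0, 0, 0], [0, 0, 0], 1]])

```text
clock: 3.08
tool_pos: [0.5857, -0.2522, 0.1193]
eef_rot: [-0.16, 0.135, -0.679, 0.704]
wrist_force: [-0.1, 0.9, 0.7]
width: 0.0
```

move_arm(steps=[[[0, -0.03, -0.05], [0, 0, 0], 1], [[0, 0, 0], [0, 0, 0], 1]])

```text
clock: 3.32
tool_pos: [0.5862, -0.2573, 0.1119]
eef_rot: [-0.16, 0.135, -0.678, 0.705]
wrist_force: [1.0, -0.2, -0.2]
width: -0.0001
```

move_arm(steps=[[[0, 0, 0], [0, 0, 0], 1]])

```text
clock: 3.45
tool_pos: [0.5864, -0.2576, 0.1121]
eef_rot: [-0.16, 0.135, -0.678, 0.705]
wrist_force: [-0.0, -0.1, 0.9]
width: 0.0
```

move_arm(steps=[[[0, 0, 0.05], [0, 0, -1], 1], [[0, 0, 0], [0, 0, -1], 1], [[0, 0, 0], [0, 0, -1], 1], [[0, 0, 0], [0, 0, -1], 1], [[0, 0, 0], [0, 0, -1], 1], [[0, 0, 0], [0, 0, -1], 1], [[0, 0, 0], [0, 0, -1], 1], [[0, 0, 0], [0, 0, -1], 1], [[0, 0, 0], [0, 0, -1], 1], [[0, 0, 0], [0, 0, -1], 1], [[0, 0, 0], [0, 0, -1], 1], [[0, 0, 0], [0, 0, 0], 1]])

```text
clock: 4.95
tool_pos: [0.5886, -0.2606, 0.1236]
eef_rot: [0.164, -0.18, -0.667, 0.704]
wrist_force: [-0.2, -0.4, -0.1]
width: -0.0
```

```bash
cat >> h.py <<'E'
from scipy.spatial.transform import Rotation as Ro
def st():
    s=sense();q=s['eef_rot'];R=Ro.from_quat([*q[1:],q[0]]).as_matrix()
    print(s['clock'],s['tool_pos'],'down',R[:,1],'zaz deg',np.degrees(np.arctan2(R[1,2],R[0,2])),'q7',s['qpos'][6],'F',s['wrist_force']);return s,R
E
python3 -c "
from h import *
s,R=st();print('tip',s['tool_pos']+.025*R[:,1])"
```

```text
4.95 [ 0.58861956 -0.26064325  0.12355909] down [ 0.00834484 -0.05703164 -0.9983375 ] zaz deg -118.227331125063 q7 -1.6928963950193525 F [-0.1582681  -0.37402966 -0.09092472]
tip [ 0.58882818 -0.26206904  0.09860065]
```

move_arm(steps=[[[-0.01, 0.005, -0.03], [0.7, -0.1, -0.9], 1], [[0, 0, -0.02], [0.1, 0, -0.3], 1], [[0, 0, 0], [0, 0, 0], 1]])

```text
clock: 5.32
tool_pos: [0.5877, -0.2595, 0.1164]
eef_rot: [-0.2, 0.209, 0.681, -0.673]
wrist_force: [0.3, 0.9, 1.4]
width: 0.0001
```

```bash
python3 -c "
from h import *
s,R=st();print('tip',s['tool_pos']+.025*R[:,1])"
```

```text
5.325 [ 0.5876916  -0.25946566  0.11637467] down [ 0.01570894  0.00687606 -0.99985296] zaz deg -123.59825423784078 q7 -1.7254236742535074 F [0.3276347  0.91159923 1.43241567]
tip [ 0.58808433 -0.25929376  0.09137835]
```

move_arm(steps=[[[-0.01, 0, -0.07], [0, 0, 0], 1], [[0, 0, -0.03], [0, 0, 0], 1], [[0, 0, 0], [0, 0, 0], 1]])

```text
clock: 5.7
tool_pos: [0.5863, -0.2583, 0.1002]
eef_rot: [-0.199, 0.208, 0.681, -0.673]
wrist_force: [0.2, -0.4, 0.6]
width: 0.0001
```

Now press, in small rows, watching the force.

move_arm(steps=[[[0, 0, -0.03], [0, 0, 0], 1], [[0, 0, -0.025], [0, 0, 0], 1]])

```text
clock: 5.95
tool_pos: [0.5869, -0.2583, 0.093]
eef_rot: [-0.198, 0.208, 0.681, -0.673]
wrist_force: [-1.9, 0.4, 5.1]
width: -0.0
```

move_arm(steps=[[[0, 0, -0.025], [0, 0, 0], 1], [[0, 0, -0.015], [0, 0, 0], 1]])

```text
clock: 6.2
tool_pos: [0.587, -0.2585, 0.0905]
eef_rot: [-0.198, 0.208, 0.681, -0.673]
wrist_force: [-5.7, 2.6, 16.7]
width: -0.0005
```

move_arm(steps=[[[0, 0, 0.1], [0, 0, 0], 1], [[-0.05, 0, 0.35], [0, 0, 0], 1], [[-0.1, 0, 0.4], [0, 0, 0], 1], [[-0.2, -0.1, 0.4], [0, 0, 0], 1], [[-0.2, -0.3, 0.2], [0, 0, 0], 1], [[-0.2, -0.3, 0], [0, 0, 0], 1], [[-0.2, -0.3, 0], [0, 0, 0], 1], [[0, 0, 0], [0, 0, 0], 1]])

```text
clock: 7.2
tool_pos: [0.4431, -0.41, 0.311]
eef_rot: [-0.194, 0.21, 0.68, -0.675]
wrist_force: [0.4, 0.5, 0.4]
width: 0.0001
```

```bash
python3 - <<'E'
from h import *
s,R=st()
for i in range(70):get_image('scene')
a,g=cam('scene');b,g2=cam('top');print(sense()['clock'])
im=np.hstack([cv2.resize(a[100:240,220:350],None,fx=3,fy=3),cv2.resize(b[140:260,240:365],None,fx=3.2,fy=3.5)]);cv2.imwrite('pics/e1.png',im);print(im.shape)
E
```

```text
7.2 [ 0.44314386 -0.40997255  0.31102085] down [ 2.37155788e-02 -5.62796499e-04 -9.99718588e-01] zaz deg -123.13202039031158 q7 -1.3782301916025175 F [0.42053455 0.5123856  0.42116469]
10.8
(420, 790, 3)
```

View pics/e1.png

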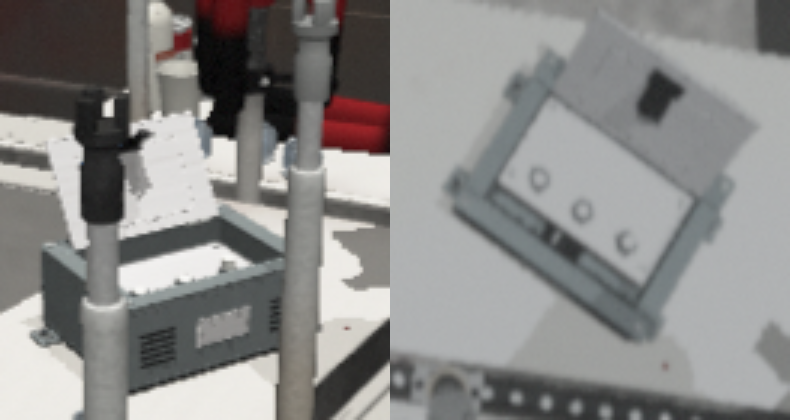

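move_arm(steps=[[[0, 0, 0], [0, 0, 0], 1], [[0, 0, 0], [0, 0, 0], 1], [[0, 0, 0], [0, 0, 0], 1], [[0, 0, 0], [0, 0, 0], 1], [[0, 0, 0], [0, 0, 0], 1], [[0, 0, 0], [0, 0, 0], 1], [[0, 0, 0], [0, 0, 0], 1], [[0, 0, 0], [0, 0, 0], 1], [[0, 0, 0], [0, 0, 0], 1], [[0, 0, 0], [0, 0, 0], 1], [[0, 0, 0], [0, 0, 0], 1], [[0, 0, 0], [0, 0, 0], 1]])

```text
clock: 12.3
tool_pos: [0.4482, -0.4036, 0.3104]
eef_rot: [-0.189, 0.206, 0.683, -0.675]
wrist_force: [0.6, 0.1, -0.3]
width: -0.0002
```

```bash
python3 - <<'E'
from h import *
a0,g=cam('scene')
for i in range(24):get_image('top')
a,g=cam('scene');b,g2=cam('top');print(sense()['clock'])
print('change over 1.2s scene hatch',cv2.absdiff(a0,a)[130:200,230:300].mean(),cv2.absdiff(a0,a)[130:200,230:300].max())
im=np.hstack([cv2.resize(a[165:215,250:310],None,fx=6.5,fy=10.4,interpolation=cv2.INTER_CUBIC),cv2.resize(b[170:222,264:324],None,fx=6.5,fy=10,interpolation=cv2.INTER_CUBIC)[:520]]);cv2.imwrite('pics/e2.png',im);print(im.shape)
bx=np.array([.825,-.565,0]);by=np.array([.565,.825,0]);o=np.array([.6158,-.2805,0])
for y in(-.04,0,.04):
  for z in(.054,.062):
    X=o-.012*bx+y*by+[0,0,z];u=proj(g,X);v=proj(g2,X);print(y,z,X,'scene',u,'in pic',(u-[250,165])*[6.5,10.4],'top',v,'pic',(v-[264,170])*[6.5,10]+[390,0])
for p in [(539,178),(582,210),(626,241)]: print(ray(g2,240+(p[0]-390)/3.2,140+p[1]/3.5,.054))
E
```

```text
13.65
change over 1.2s scene hatch 0.9674149659863945 16
(520, 780, 3)
-0.04 0.054 [ 0.5833  -0.30672  0.054  ] scene [296.57573695 188.47263679] in pic [302.74229016 244.11542259] top [314.34183498 209.28399533] pic [717.22192738 392.83995334]
-0.04 0.062 [ 0.5833  -0.30672  0.062  ] scene [296.66196918 185.36116396] in pic [303.30279968 211.75610517] top [314.8998426  209.03204419] pic [720.84897688 390.32044186]
0 0.054 [ 0.6059  -0.27372  0.054  ] scene [282.11724804 192.25179288] in pic [208.76211229 283.41864598] top [300.65287856 200.18303031] pic [628.24371063 301.83030308]
0 0.062 [ 0.6059  -0.27372  0.062  ] scene [282.15662061 189.10077737] in pic [209.01803399 250.64808467] top [301.080167   199.84618043] pic [631.0210855  298.46180427]
0.04 0.054 [ 0.6285  -0.24072  0.054  ] scene [267.16732251 196.15940056] in pic [111.58759629 324.05776581] top [287.0510973  191.14002281] pic [539.83213244 211.40022813]
0.04 0.062 [ 0.6285  -0.24072  0.062  ] scene [267.15656739 192.96793024] in pic [111.51768801 290.86647446] top [287.3493252  190.71936401] pic [541.77061377 207.19364012]
[ 0.6292103  -0.23952884  0.054     ]
[ 0.606362   -0.27212703  0.054     ]
[ 0.58435596 -0.30529984  0.054     ]
```

View pics/e2.png

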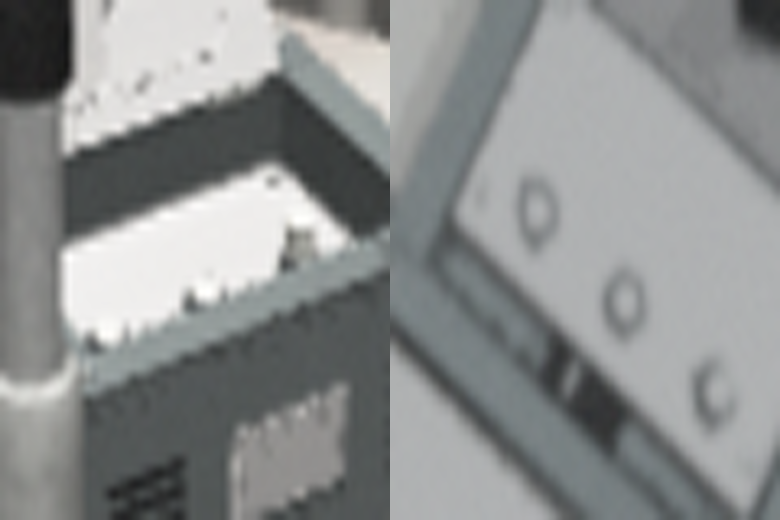

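move_arm(steps=[[[0.18, 0.13, 0], [0, 0, 0], 1], [[0.2, 0.14, 0], [0, 0, 0], 1], [[0.2, 0.14, -0.1], [0, 0, 0], 1], [[0.2, 0.14, -0.2], [0, 0, 0], 1], [[0.15, 0.1, -0.2], [0, 0, 0], 1], [[0, 0, -0.1], [0, 0, 0], 1], [[0, 0, 0], [0, 0, 0], 1]])

```text
clock: 14.52
tool_pos: [0.5894, -0.3058, 0.2193]
eef_rot: [-0.19, 0.209, 0.681, -0.675]
wrist_force: [-0.7, 0.3, 1.0]
width: 0.0001
```

move_arm(steps=[[[-0.03, 0, -0.15], [0, 0, 0], 1], [[0, 0.01, -0.2], [0, 0, 0], 1], [[0, 0.01, -0.15], [0, 0, 0], 1], [[0, 0, -0.05], [0, 0, 0], 1], [[0, 0, 0], [0, 0, 0], 1]])

```text
clock: 15.15
tool_pos: [0.5819, -0.3144, 0.1446]
eef_rot: [0.19, -0.218, -0.677, 0.677]
wrist_force: [-0.1, 0.7, -0.9]
width: 0.0004
```

```bash
python3 -c "
from h import *
s,R=st();print('tip',s['tool_pos']+.025*R[:,1])"
```

```text
15.15 [ 0.58194336 -0.31440379  0.14458531] down [ 0.03703291 -0.01207948 -0.99924104] zaz deg -123.49671645159093 q7 -1.6410704433047643 F [-0.11139047  0.67170392 -0.89456952]
tip [ 0.58286918 -0.31470578  0.11960429]
```

move_arm(steps=[[[0.01, 0.04, -0.05], [0.15, 0.45, 0], 1], [[0.005, 0.03, -0.05], [0, 0, 0], 1], [[0, 0, 0], [0, 0, 0], 1]])

```text
clock: 15.52
tool_pos: [0.5854, -0.3069, 0.1342]
eef_rot: [0.202, -0.208, -0.676, 0.678]
wrist_force: [-0.1, 0.5, 0.6]
width: 0.0002
```

```bash
python3 -c "
from h import *
a,g=cam('scene')
s,R=st();t=s['tool_pos']+.025*R[:,1];print('tip',t,(proj(g,t)-[250,140])*7)
crop(a,250,140,340,220,7,'pics/f1.png')"
```

```text
15.575 [ 0.58562541 -0.30732249  0.13465654] down [ 0.00837335 -0.00550211 -0.99994981] zaz deg -123.6825621634759 q7 -1.6617614147226367 F [-0.1811555   0.48239047 -0.03754622]
tip [ 0.58583474 -0.30746005  0.10965779] [323.90695082 182.77822776]
```

View pics/f1.png

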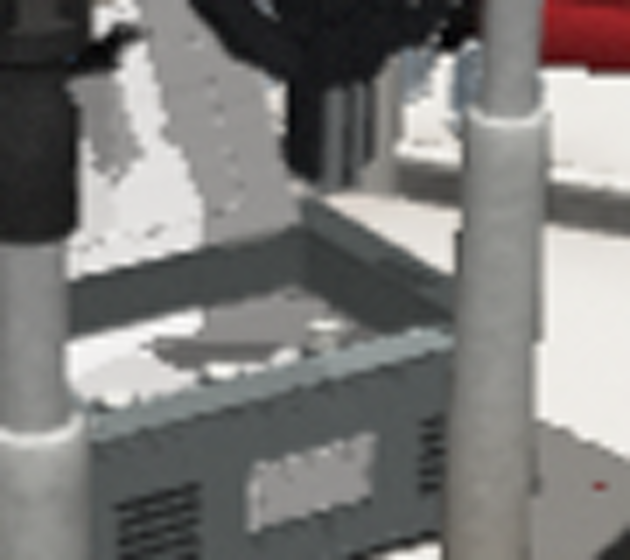

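move_arm(steps=[[[-0.01, 0.01, -0.12], [0, 0, 0], 1], [[0, 0.015, -0.12], [0, 0, 0], 1], [[0, 0.01, -0.04], [0, 0, 0], 1], [[0, 0, 0], [0, 0, 0], 1]])

```text
clock: 16.08
tool_pos: [0.585, -0.3042, 0.0954]
eef_rot: [0.199, -0.211, -0.675, 0.678]
wrist_force: [-0.3, -0.4, 0.3]
width: -0.0001
```

move_arm(steps=[[[-0.005, -0.01, -0.05], [0, 0, 0], 1], [[0, 0, -0.035], [0, 0, 0], 1]])

```text
clock: 16.32
tool_pos: [0.585, -0.3067, 0.0843]
eef_rot: [0.198, -0.212, -0.674, 0.679]
wrist_force: [-2.1, 0.5, 2.3]
width: -0.0
```

move_arm(steps=[[[0, 0, -0.035], [0, 0, 0], 1], [[0, 0, -0.02], [0, 0, 0], 1]])

```text
clock: 16.58
tool_pos: [0.5851, -0.3067, 0.0787]
eef_rot: [0.198, -0.213, -0.675, 0.679]
wrist_force: [-7.3, 4.0, 19.3]
width: 0.0001
```

move_arm(steps=[[[0, 0, 0.1], [0, 0, 0], 1], [[-0.02, 0, 0.3], [0, 0, 0], 1], [[-0.05, 0, 0.4], [0, 0, 0], 1], [[-0.2, -0.1, 0.4], [0, 0, 0], 1], [[-0.2, -0.2, 0.3], [0, 0, 0], 1], [[-0.2, -0.2, 0], [0, 0, 0], 1], [[-0.2, -0.2, 0], [0, 0, 0], 1], [[0, 0, 0], [0, 0, 0], 1]])

```text
clock: 17.58
tool_pos: [0.4544, -0.4134, 0.3088]
eef_rot: [0.194, -0.215, -0.673, 0.681]
wrist_force: [-0.5, 0.3, -0.1]
width: 0.0
```

```bash
python3 - <<'E'
from h import *
a,g=cam('scene');b,_=cam('top');st()
im=np.hstack([cv2.resize(a[140:220,240:320],None,fx=5,fy=6.5,interpolation=cv2.INTER_CUBIC),cv2.resize(b[90:250,150:350],None,fx=1.95,fy=3.25)]);cv2.imwrite('pics/f2.png',im)
E
```

```text
17.675 [ 0.45857723 -0.40873486  0.30794017] down [ 0.02824168 -0.01537062 -0.99948294] zaz deg -123.17386050986563 q7 -1.4026580575587413 F [ 0.32632809  0.93377168 -0.54283684]
```

View pics/f2.png

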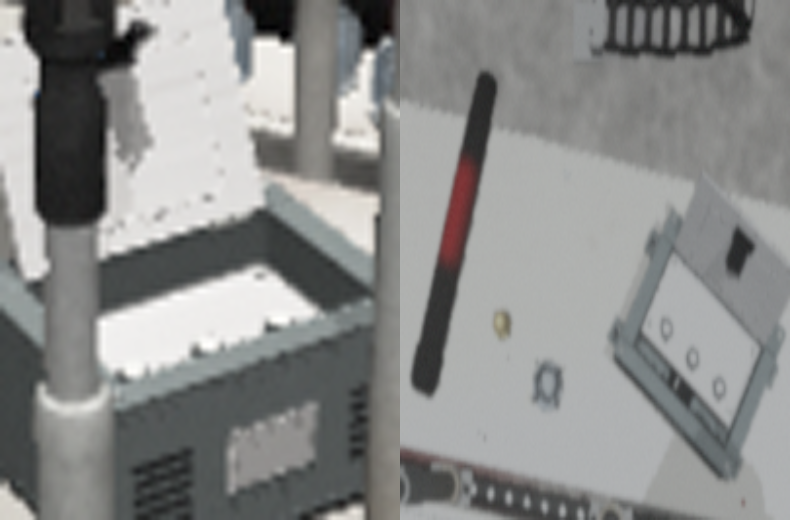

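The three buttons now sit at the same height, the hatch is still open, and the loose parts haven't moved. I'm handing the job in.

```bash
python3 -c "
from cell import *
print(finish_job())"
```

```text
the job is handed in; nothing more can be done
None
```

The hatch is open, the tripped button is pushed home, and I handed the job in at about 17.7 s on the clock.

- **Hatch:** I pressed the mark once with closed fingertips, 2–3 mm towards the hinge so the tip missed the box rim. The tip reached z ≈ 65.5 mm, which matches the stop, at about 17 N. I then let go and withdrew about 0.2 m. The hatch swung up and was fully open. The scene camera saw only noise-level change in it over the last 1.2 s before I went back in.
- **Button:** The popped-out one was at the box's y = −40 mm; the scene camera showed it standing above the other two. I pressed it until the tip was at z ≈ 53.7 mm (home is 54 mm), with about 19 N against the stop. The tip stayed clear of the two neighbours by its size and position; I didn't measure that directly.
- **Last checks:** The final pictures show all three buttons equally low and the hatch still open. The cap, nozzle and handle look unmoved. The arm was clear and the wrist force was about zero.

No check failed. While descending, the tool drifted up to about 13 mm in y, which I corrected before each contact.

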